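# Close and lock the casting mould

## Robot

A 7-joint arm with a two-finger parallel gripper is mounted at the origin on the work surface. World frame = base frame: x ahead of the robot, y to its left, z up, the work surface at z = 0. Lengths are in m, angles in rad, forces in N, time in s.
With the tool pointing down it reaches from about 0.4 to 0.9 m from the base axis. Payload 5.6 kg.
Tool frame: the origin (TCP) lies at the very end of the fingers, on their centre line; the grasp point (between the pads) lies behind it (robot.grip_point_offset is the z of the grasp point in the tool frame, in m); z points along the fingers, y is the line along which they close (so a half turn about z gives the same grasp; the last joint's range is limited). The gripper opens to 92 mm and grips with 3 to 60 N. Pads are 20 mm wide; open, the fingers measure 128 mm over their backs; the gripper's body (75 mm by 189 mm) begins 69 mm behind the grasp point.
Start: joints at [-1.227, 0.468, -0.012, 1.603, 0.006, 1.071, -0.056], TCP at [0.245, 0.602, 0.215] pointing down, gripper open.
Joint ranges: [-2.53, 2.53], [-0.31, 2.02], [-1.57, 1.55], [0.28, 2.44], [-1.29, 4.43], [0.15, 1.84], [-2.92, 2.92]. Speed limits (rad/s): [2.57, 2.57, 3.14, 3.14, 3.14, 3.14, 3.14].

## Interface

Orientations are given as a rotation vector (axis times angle).
In Python, from station import robot gives the robot as it stands. The module is installed in compiled form; this text tells all that it offers.
- The arm moves only by the tool play_rows, never from a script. Its argument "targets" is a list that holds one entry, the list of rows, each a list of 7 numbers: the shift along the tool's x, y, z in a scale on which 1.0 is 0.6 m, then the turn, a rotation vector about the tool's x, y, z in parts of the range, where 1.0 means 2 rad, then the closure, from -1 (fully open) to 1 (shut). A call has 1 to 8 rows; each row is the pose to reach, as a shift and turn from the pose commanded when the call began, along the tool's axes at that moment; what a row does not reach only later rows make up. A row lasts 1/12 s, in which the tool goes at most 41.7 mm and 7.16 degrees, less where a joint would pass 70% of its speed; a pose out of reach is approached as far as the arm can. A call with a gripper value outside its range is refused whole. The fingers move at their own pace and stop on an object; "force" is the grip in N (left out, the last holds). Time passes only in rows, so rows that repeat a pose let the fingers close. It gives the time, the measured TCP pose, the force, the opening and the grip force at its end, in the units of the state.
- robot.state(): the state, without advancing time (a new reading comes with each control period).
- robot.grab_frame(name): name is "scene" or "top"; returns a dict with "img" (384x512x3 uint8, red, green, blue), "fov_y" (degrees; the focal length in pixels is half the picture's height over the tangent of half this angle, whatever the lens; pixels are square), "cx", "cy" (the principal point, pixels), "cam_to_world" (4x4, takes a point from camera to world coordinates). Camera axes: x right, y up, looking along -z (the intrinsics and any distortion apply to the point x, -y, -z); pixel columns grow to the right and rows downward; lengths in m; the calibration is good to about 2 mm. A picture is of the moment at which its call begins. There is no depth.
- robot.hand_in(): hands the job in; it is judged then, once.
Trained networks look in the newest picture that a camera, given by its name, has taken for a name from the list of things; names that differ only in an ending like _2 or _b are one class to them, and where a whole thing is asked for, a point or a joint stands for the part that bears it (a point fixed in the world has none). Each returns a list of dicts, best first, with "p" (0 to 1); they miss things now and then, are a little off and sometimes report something else, mostly with a low value. They report only what shows in the picture. A call takes as long as a camera call.
- robot.silhouettes(thing, camera): "pixels" (384x512 bool, what is visible of it) and "bbox" ([left, top, right, bottom] in pixels, round what is visible of it).
The state is a dict: "time": time; "joint_pos": joint angles; "qd": joint speeds; "joint_torque": joint torques, N m; "ee_pos": TCP position; "ee_rot": TCP orientation; "contact_force": force on the tool from outside, world axes, zero at the start; "torque": the same for the moment, N m; "finger_gap": finger opening in m; "grip_force": force on a finger pad.
Only numpy, scipy, OpenCV 4.12 (cv2) and the standard library are available. Lean on these libraries where they do the work, as an engineer would, in place of code of your own. Each camera call takes 0.05 s, during which the arm holds its last target. There are 200 camera calls.

## Task

Close the concrete mould: push the pressure bar by its upright tab fully home against the form box, then pull the sprung wing knob up out of its parked notch, turn it clockwise (seen from above) somewhere between an eighth and a quarter of a turn, and let it drop fully into the locking notch, feeling for the notch, so that the lobe stands behind the bar. Never force the knob sideways against a notch or the bar, leave the washer, wing nut and wedge on the board where they lie, and let go.

Things in the scene. Friction and masses are not known exactly. Their poses are not given: they have to be found in the camera images.
- mould: White board 420 x 240 x 24 mm fixed to the table; origin at z 0 on the mid-line. Its +x points from the knob to the form box. The knob's upright axis is at x = -95 mm, y = 0. The form box (top 109 mm above the table, white walls, grey inside) begins at x = +80 mm. Two rails, tops at z = 40 mm, flank the bar at y = +-34 mm.
- gate (a joint): Travel of the pressure bar along the mould's +x, in m: starts at 0 to 0.012, fully home is 0.040 (hard stop). It slides with about 4 N of friction and stays where it is left. While it is not home its tail stands in the way of the lobe.
- tab_top (a point): Middle of the top edge of the bar's upright aluminium tab: 10 mm thick along the mould's x, 40 mm wide along y, top 98 mm above the table. Behind it (towards the knob) 30 mm are free for closed fingers above z = 60 mm; in front of it are 50 mm to the bar's white pressure plate, top at z = 70 mm.
- plunger (a joint): How far the knob is pulled up, in m: 0 is fully dropped into a notch, 0.016 the upper stop. Spring and weight pull it down with about 7 N at 0 and 12 N at 0.016. The key clears the notches above 0.009; lying on top of the ring it reads about 0.0085.
- knob (a joint): Knob angle in rad, growing clockwise from above; 0 = parked notch. The locking notch, a gap in a hand-clamped ring, lies somewhere from 0.89 to 1.41 (unmeasured: see or feel it). The key has 1.6 mm play each side in it. Elsewhere the key slides on the ring's flat top: let down there, the spring presses it on and it falls in by itself when turned over the notch. Stop at 1.6.
- knob_grip (a point): Centre of the knob's black wing, on the knob's axis, 69 mm above the table when dropped. The wing is 46 mm long, 14 mm thick, 30 mm high (z 54 to 84 mm). Its x axis runs along the wing; at knob angle 0 it lies at +66 degrees (counterclockwise) from the mould's +x, and it turns with the knob. Grip it across its thickness from above.
- cam: Steel plate under the knob, lifting and turning with it: along its +x (same as the wing's) a fan-shaped lobe 60 mm long, 44 degrees wide; at the other end the key, an 8 mm wide bar reaching 40 mm from the axis, that drops into the 9 mm deep notches. Origin on the axis at the board's top. Pressing key or lobe with over 25 N on ring, notch walls or bar counts as forcing.
- washer: loose steel washer 28 mm across lying on the mould board. A bystander: leave it (not to be moved more than 30 mm).
- wingnut: loose steel wing nut 34 mm across on the mould board. A bystander: leave it (not to be moved more than 30 mm).
- wedge: small loose wooden wedge 60x22x14 mm on the mould board. A bystander: leave it (not to be moved more than 30 mm).

How it is judged:
By the outcome, as a careful person would: the job done as asked, in the order asked, and still so for the second after the job is handed in, with the robot touching nothing.
It also fails if it takes over 58 s, if anything falls off the work surface, if the arm or the gripper's body presses on something with over 40 N, if the wrist force passes 120 N, or if a joint passes its speed limit or range.

## Working session

There is one attempt and no reset: what is moved stays moved. The work goes in short steps, Python scripts to look and compute and a tool call to move; the robot and the scene stay as the last step left them, time stands still between calls to the robot, and variables do not carry over. Pictures are saved under pics/ and viewed, at most 10 in all, crops included, and the job is handed in when it is done.

Besides the shell and the picture viewer there is one more tool, called after ">>>" as name([rows], argument=value, ...), one row to a line, values as JSON. play_rows: Moves the arm, as the interface text tells. Its arguments: {"type":"object","properties":{"targets":{"type":"array"},"force":{"type":"number"}},"required":["targets"]}

```bash
mkdir -p pics; python3 - <<'E'
from station import robot
import cv2,numpy as np
s=robot.state();print({k:np.round(v,3) for k,v in s.items()},robot.grip_point_offset)
ims=[]
for n in("scene","top"):
    f=robot.grab_frame(n);print(n,[k for k in f],f["fov_y"],f["cx"],f["cy"],np.round(f["cam_to_world"],3).tolist(), {k:v for k,v in f.items() if k not in("img","fov_y","cx","cy","cam_to_world")})
    cv2.imwrite(f"pics/{n}0.png",f["img"][...,::-1])
    for t in("mould","tab_top","knob_grip","cam","washer","wingnut","wedge"):
        r=robot.silhouettes(t,n)
        print(t,[(round(x["p"],2),x["bbox"],int(x["pixels"].sum())) for x in r[:2]])
E
```

```text
{'time': np.float64(0.0), 'joint_pos': array([-1.227,  0.468, -0.012,  1.604,  0.006,  1.071, -0.056]), 'qd': array([ 0.001, -0.001,  0.002, -0.001,  0.001,  0.001, -0.   ]), 'joint_torque': array([ 0.0000e+00, -5.2057e+01, -1.2000e-02, -2.4374e+01, -5.7000e-02,
        1.8000e-02,  0.0000e+00]), 'ee_pos': array([0.245, 0.601, 0.214]), 'ee_rot': array([-6.040e-01, -3.083e+00,  3.000e-03]), 'contact_force': array([ 0.692, -0.896, -0.28 ]), 'torque': array([ 0.009, -0.01 ,  0.002]), 'grip_force': np.float64(0.0), 'finger_gap': np.float64(0.092)} -0.0187
scene ['img', 'fov_y', 'cx', 'cy', 'cam_to_world'] 57.44267652667837 259.3580510448227 191.9231228938734 [[-0.605, -0.615, 0.506, 0.871], [0.796, -0.471, 0.379, 0.278], [0.005, 0.632, 0.775, 0.6], [0.0, 0.0, 0.0, 1.0]] {}
mould [(0.63, [57.4, 136.2, 308.2, 316.8], 22823)]
tab_top [(0.97, [161.1, 168.0, 229.4, 234.2], 1259)]
knob_grip [(0.63, [228.4, 157.2, 254.2, 205.4], 564)]
cam []
washer [(0.43, [227.6, 177.3, 255.2, 203.0], 365)]
wingnut []
wedge [(0.83, [166.1, 160.3, 195.6, 178.5], 318), (0.61, [226.4, 179.1, 256.3, 205.2], 393)]
top ['img', 'fov_y', 'cx', 'cy', 'cam_to_world'] 49.444475521341005 263.03119305332893 190.98610329352752 [[0.012, 0.991, -0.132, 0.457], [-0.999, 0.008, -0.035, 0.012], [-0.034, 0.132, 0.991, 0.735], [0.0, 0.0, 0.0, 1.0]] {}
mould [(0.81, [235.7, 8.0, 441.4, 292.8], 35303)]
tab_top [(0.81, [311.6, 124.2, 380.3, 199.5], 1783)]
knob_grip [(0.74, [289.0, 187.7, 344.4, 236.2], 930)]
cam [(0.92, [287.4, 184.1, 339.3, 232.8], 518)]
washer [(0.58, [249.2, 231.9, 262.9, 248.9], 195)]
wingnut [(0.65, [354.7, 258.6, 365.7, 280.3], 153)]
wedge [(0.77, [382.8, 167.3, 403.1, 205.9], 507), (0.56, [311.9, 125.1, 380.3, 200.0], 1765)]
```

```bash
python3 - <<'E'
import cv2
a=cv2.imread("pics/top0.png")[0:300,200:460];cv2.imwrite("pics/t1.png",cv2.resize(a,None,fx=2,fy=2,interpolation=2))
a=cv2.imread("pics/scene0.png")[110:330,40:330];cv2.imwrite("pics/s1.png",cv2.resize(a,None,fx=2.7,fy=2.7,interpolation=2))
E
```

```text
(no output)
```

View pics/t1.png

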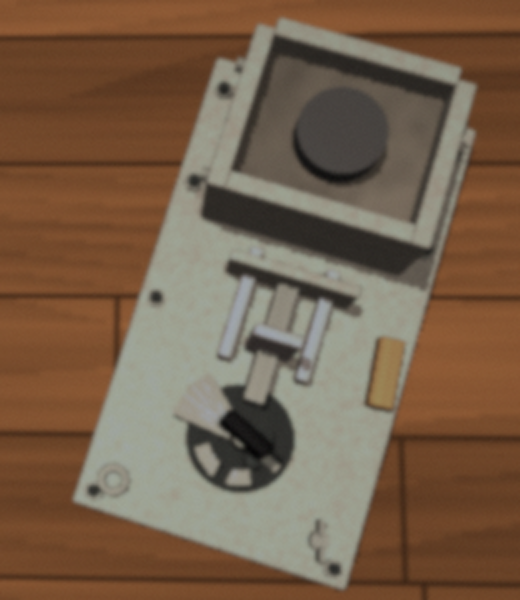

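View pics/s1.png

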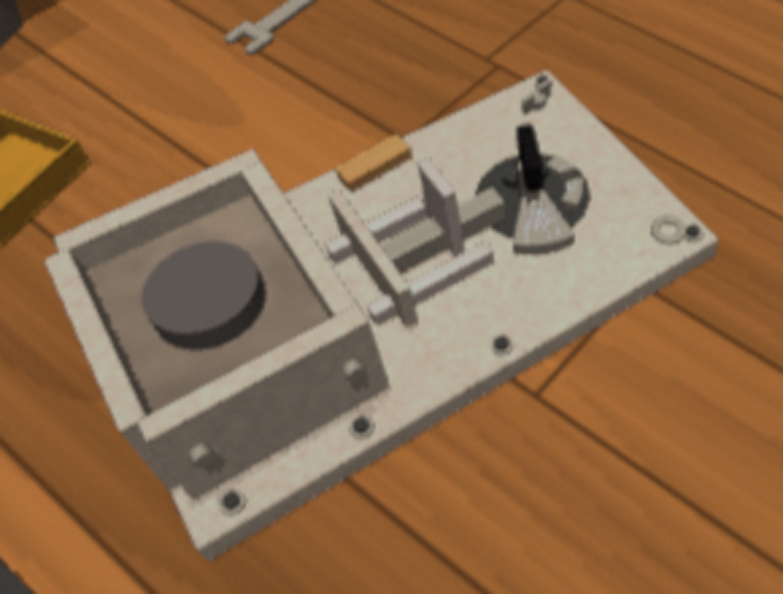

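The top crop shows the knob at about (247,433) and the tab at (275,338). Two pale ring gaps lie near (207,458) and (238,478), and the key is at (275,463). The scene crop shows the same layout, with the tab top edge from (425,162) to (458,190). I'll triangulate these and rectify the ring.

```bash
cat > h.py <<'E'
import numpy as np,cv2
from scipy.optimize import least_squares
def proj(f,P):
    M=np.linalg.inv(f["cam_to_world"]);p=np.atleast_2d(P)@M[:3,:3].T+M[:3,3]
    F=192/np.tan(np.radians(f["fov_y"]/2))
    return np.c_[f["cx"]+F*p[:,0]/-p[:,2],f["cy"]-F*p[:,1]/-p[:,2]]
def ray(f,u):
    F=192/np.tan(np.radians(f["fov_y"]/2));d=np.array([(u[0]-f["cx"])/F,-(u[1]-f["cy"])/F,-1])
    C=f["cam_to_world"];d=C[:3,:3]@d;return C[:3,3],d/np.linalg.norm(d)
def tri(fs,us):
    A=0;b=0
    for f,u in zip(fs,us):
        o,d=ray(f,u);Q=np.eye(3)-np.outer(d,d);A=A+Q;b=b+Q@o
    X=np.linalg.solve(A,b);return X,[np.linalg.norm(proj(f,X)[0]-u) for f,u in zip(fs,us)]
def onz(f,u,z):
    o,d=ray(f,u);return o+d*(z-o[2])/d[2]
def m2w(p,M): # M=x,y,yaw
    p=np.atleast_2d(p).astype(float);c,s=np.cos(M[2]),np.sin(M[2]);return np.c_[M[0]+c*p[:,0]-s*p[:,1],M[1]+s*p[:,0]+c*p[:,1],p[:,2]]
def rect(f,M,c,half,z,n=400): # mould x up, y left
    w=m2w([[c[0]+half,c[1]+half,z],[c[0]+half,c[1]-half,z],[c[0]-half,c[1]-half,z],[c[0]-half,c[1]+half,z]],M)
    H=cv2.getPerspectiveTransform(proj(f,w).astype(np.float32),np.float32([[0,0],[n,0],[n,n],[0,n]]))
    return cv2.warpPerspective(f["img"],H,(n,n),flags=cv2.INTER_CUBIC)[...,::-1]
E
python3 - <<'E'
from station import robot
from h import *
import pickle
T=robot.grab_frame("top");S=robot.grab_frame("scene");pickle.dump((T,S),open("f0.pkl","wb"))
t=lambda p:np.array(p)/2+[200,0]
s=lambda p:np.array(p)/2.7+[40,110]
for n,a,b in [("bolt_w",(93,490),(692,232)),("bolt_n",(334,568),(543,80)),("b3",(155,297),(502,345)),("b4",(194,180),(361,426)),("b5",(223,90),(231,500)),("c_w",(75,500),(716,242)),("c_n",(345,588),(545,72)),("tabA",(253,328),(460,190)),("tabB",(302,346),(425,162)),("wing far",(226,412),(537,185)),("wing near",(272,452),(524,128))]:
    print(n,*[np.round(v,4) for v in tri((T,S),(t(a),s(b)))])
# board fit from corners on z=.024
obs=[((-.21,.12),T,t((75,500))),((-.21,-.12),T,t((345,588))),((.21,.12),T,t((220,58))),((-.21,.12),S,s((716,242))),((-.21,-.12),S,s((545,72)))]
r=least_squares(lambda M:np.concatenate([(proj(f,m2w([[*p,.024]],M))[0]-u) for p,f,u in obs]),[.4,0,-.3])
print(r.x,np.round(r.fun,1))
M=r.x;np.save("M.npy",M)
w=lambda P:None
for n,p in [("tab",(0,0,.098))]:pass
ims=[rect(f,M,(-.095,0),.06,.033) for f in(T,S)]
cv2.imwrite("pics/rect.png",np.hstack(ims))
E
```

```text
bolt_w [0.4583 0.0648 0.027 ] [0.3782 0.3052]
bolt_n [ 0.3968 -0.1346  0.0298] [0.7589 0.5215]
b3 [0.6251 0.014  0.0263] [0.5127 0.4666]
b4 [ 0.7302 -0.0192  0.0275] [0.797 0.785]
b5 [ 0.8149 -0.0459  0.0274] [0.124 0.131]
c_w [0.4493 0.0813 0.0182] [0.7996 0.6484]
c_n [ 0.3802 -0.1455  0.0214] [0.4605 0.312 ]
tabA [ 0.5811 -0.0592  0.1026] [2.474 2.014]
tabB [ 0.5705 -0.1002  0.0945] [0.5462 0.4309]
wing far [ 0.52   -0.0416  0.0648] [2.2321 1.762 ]
wing near [ 0.4886 -0.0776  0.078 ] [1.2422 0.9285]
[ 0.61511422 -0.0949476  -0.30401558] [-1.6 -0.4  0.6  1.3 -0.2 -2.  -0.3 -1.1 -0.3 -1.3]
```

View pics/rect.png

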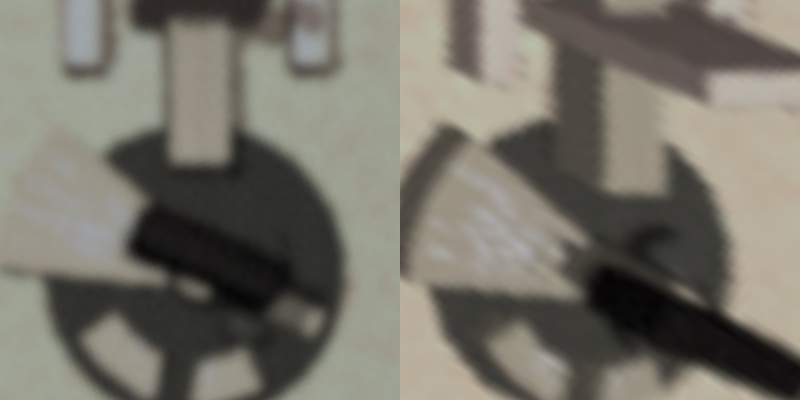

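The ring centre is off from the rectified centre, so the mould's origin isn't the board's middle. I'll use the ring and box as references and re-rectify.

```bash
python3 - <<'E'
from h import *
import pickle
T,S=pickle.load(open("f0.pkl","rb"));M=np.load("M.npy")
t=lambda p:np.array(p)/2+[200,0]
s=lambda p:np.array(p)/2.7+[40,110]
R=np.array([[np.cos(M[2]),-np.sin(M[2])],[np.sin(M[2]),np.cos(M[2])]])
for n,a,b in [("boxL",(207,184),(372,318)),("boxR",(435,248),(253,152))]:
    X,e=tri((T,S),(t(a),s(b)));print(n,X.round(4),np.round(e,1),"mould",((X[:2]-M[:2])@R).round(4))
for n,a,z in [("boxL",(207,184),.109),("boxR",(435,248),.109),("b3",(155,297),.026),("bw",(93,490),.026),("b5",(223,90),.026)]:
    X=onz(T,t(a),z);print(n,"mould T",((X[:2]-M[:2])@R).round(4))
im=rect(T,M,(-.117,0),.055,.033,560);cv2.imwrite("pics/r2.png",im)
E
```

```text
boxL [ 0.695  -0.0252  0.1092] [1.2 1.1] mould [0.0553 0.0904]
boxR [ 0.6448 -0.2     0.1039] [1.9 1.5] mould [ 0.0598 -0.0913]
boxL mould T [0.057  0.0895]
boxR mould T [ 0.0603 -0.0918]
b3 mould T [-0.0223  0.1064]
bw mould T [-0.197   0.1051]
b5 mould T [0.1769 0.1066]
```

View pics/r2.png

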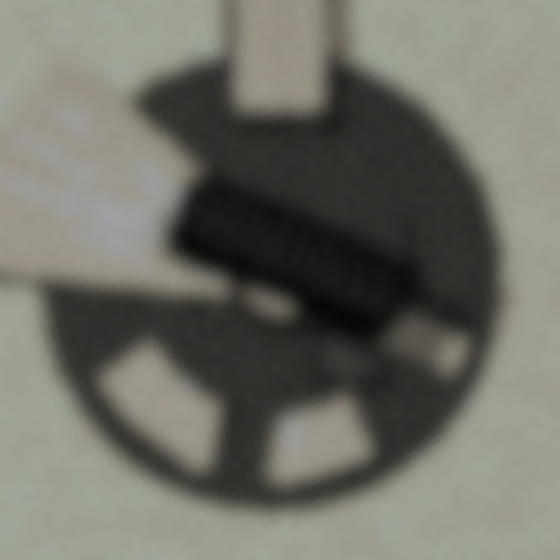

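```bash
python3 - <<'E'
from h import *
import pickle
from scipy.spatial.transform import Rotation as Ro
from station import robot
T,S=pickle.load(open("f0.pkl","rb"));M=np.load("M.npy")
M[:2]+=-.0215*np.array([np.cos(M[2]),np.sin(M[2])]);np.save("M2.npy",M)
t=lambda p:np.array(p)/2+[200,0]
s=lambda p:np.array(p)/2.7+[40,110]
R=np.array([[np.cos(M[2]),-np.sin(M[2])],[np.sin(M[2]),np.cos(M[2])]])
inm=lambda X:((X[:2]-M[:2])@R).round(4)
for n,a in [("tabL",(255,325)),("tabR",(303,339)),("wingfar",(232,411)),("wingnear",(270,440))]:
    print(n,inm(onz(T,t(a),.098 if n[0]=="t" else .084)))
for n,a in [("tab",(442,174)),]: print(n,inm(onz(S,s(a),.098)))
print("axis world",m2w([[-.095,0,.069]],M).round(4),"M",M)
st=robot.state();A=Ro.from_rotvec(st["ee_rot"]).as_matrix();print(A.round(3))
for z in(.024,.033,.04): 
    pass
cv2.imwrite("pics/r3.png",np.hstack([rect(S,M,(-.11,0),.04,z,260) for z in(.024,.033)]+[rect(T,M,(-.11,0),.04,z,260) for z in (.033,)]))
for nm,f in(("T",T),("S",S)):
  for th in ("knob_grip",):
    r=robot.silhouettes(th,"top" if nm=="T" else "scene")
    for x in r[:1]:
        v,u=np.nonzero(x["pixels"]);rc=cv2.minAreaRect(np.c_[u,v].astype(np.float32));c=rc[0];print(nm,rc,inm(onz(f,c,.069)),inm(onz(f,c,.075)))
E
```

```text
tabL [-0.0148  0.0207]
tabR [-0.0141 -0.0176]
wingfar [-0.0824  0.017 ]
wingnear [-0.095  -0.0177]
tab [-0.0231  0.0026]
axis world [[ 0.504  -0.0601  0.069 ]] M [ 0.59460016 -0.08851149 -0.30401558]
[[-0.926  0.377  0.   ]
 [ 0.377  0.926 -0.   ]
 [-0.     0.    -1.   ]]
T ((315.5, 215.00001525878906), (58.68986129760742, 27.577163696289062), 45.0) [-0.0954  0.0124] [-0.096   0.0127]
S ((241.5, 179.5), (21.0, 47.0), 0.0) [-0.0887  0.0334] [-0.086   0.0379]
```

View pics/r3.png

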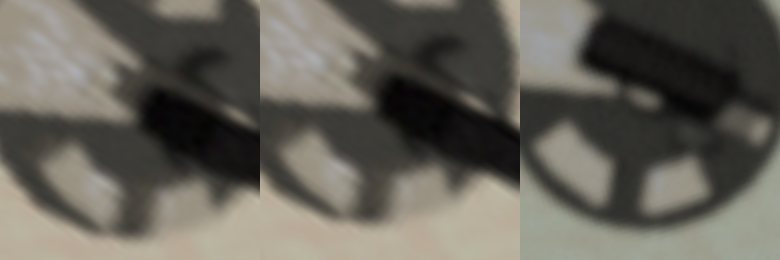

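The pale pieces are raised ring segments: their two views agree at z≈0.033. The gap between them, at about 1.33 rad, is the locking notch. I'll move to the tab now.

The manual's scale: shifts go in shares of 0.6 m and turns go in shares of 2 rad. Converting my numbers, -0.24 m / 0.6 = -0.4, -0.225 m / 0.6 = -0.375.

>>> play_rows([
  [[-0.05,-0.0467,0,0,0,0,1],[-0.1,-0.0933,0,0,0,0,1],[-0.15,-0.14,0,0,0,0,1],[-0.2,-0.1867,0,0,0,0,1],[-0.25,-0.235,0,0,0,0,1],[-0.3,-0.2817,0,0,0,0,1],[-0.35,-0.3283,0,0,0,0,1],[-0.4,-0.375,0,0,0,0,1]],
], force=20)

```text
time: 1.67
ee_pos: [0.3831, 0.3012, 0.215]
ee_rot: [0.604, 3.083, 0.001]
contact_force: [0.5, -0.4, 0.2]
finger_gap: 0.0406
grip_force: 0.0
```

In the tool's units: -0.24 m / 0.6 = -0.4, -0.225 m / 0.6 = -0.375.

>>> play_rows([
  [[-0.05,-0.0467,0,0,0,0,1],[-0.1,-0.0933,0,0,0,0,1],[-0.15,-0.14,0,0,0,0,1],[-0.2,-0.1867,0,0,0,0,1],[-0.25,-0.235,0,0,0,0,1],[-0.3,-0.2817,0,0,0,0,1],[-0.35,-0.3283,0,0,0,0,1],[-0.4,-0.375,0,0,0,0,1]],
])

```text
time: 2.33
ee_pos: [0.5206, 0.0022, 0.215]
ee_rot: [0.604, 3.082, 0.001]
contact_force: [0.2, -0.1, -0.1]
finger_gap: 0.0005
grip_force: 0.0
```

In the tool's units: 0.09 m / 0.6 = 0.15, 0.08 m / 0.6 = 0.1333, -0.083 rad / 2 = -0.0415.

>>> play_rows([
  [[-0.05,-0.0467,0,0,0,-0.02,1],[-0.0917,-0.085,0,0,0,-0.0415,1],[-0.105,-0.0983,0.0333,0,0,-0.0415,1],[-0.105,-0.0983,0.0833,0,0,-0.0415,1],[-0.105,-0.0983,0.1333,0,0,-0.0415,1],[-0.105,-0.0983,0.15,0,0,-0.0415,1],[-0.105,-0.0983,0.15,0,0,-0.0415,1]],
])

```text
time: 2.92
ee_pos: [0.5541, -0.074, 0.1222]
ee_rot: [-0.475, -3.1, 0.001]
contact_force: [-0.7, -0.4, 0.4]
finger_gap: 0.0006
grip_force: 0.0
```

```bash
python3 - <<'E'
from station import robot
from h import *
s=robot.state();print(s["joint_pos"].round(3),s["ee_pos"],s["time"])
f=robot.grab_frame("scene");g=robot.grab_frame("top")
a=cv2.resize(f["img"][130:250,120:280],None,fx=3,fy=3,interpolation=2);b=cv2.resize(g["img"][110:230,270:400],None,fx=3,fy=3,interpolation=2)
cv2.imwrite("pics/p1.png",np.hstack([a,b[:360]])[...,::-1][:,:800])
E
```

```text
[-0.189  0.442  0.33   1.919 -0.191  0.817  1.51 ] [ 0.55410062 -0.07401497  0.12218145] 2.9167
```

View pics/p1.png

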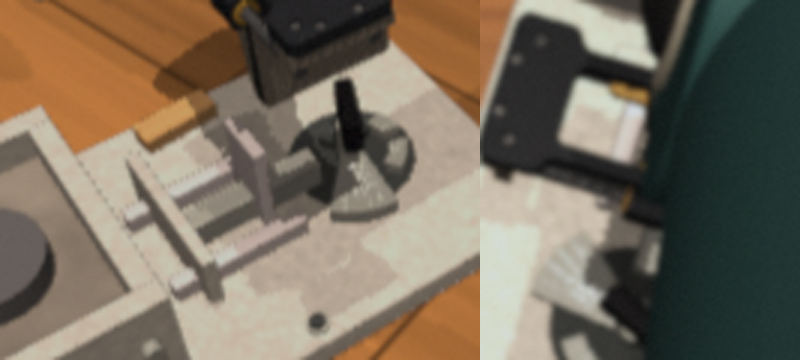

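The scene view shows the closed fingers above the gap between the tab (258,170 in the crop) and the knob wing. I'll go down to z≈0.070.

In the tool's units: 0.052 m / 0.6 = 0.0867, 0.045 m / 0.6 = 0.075.

>>> play_rows([
  [[0,0,0.0333,0,0,0,1],[0,0,0.0583,0,0,0,1],[0,0,0.075,0,0,0,1],[0,0,0.0867,0,0,0,1],[0,0,0.0867,0,0,0,1]],
])

```text
time: 3.43
ee_pos: [0.5561, -0.0741, 0.0725]
ee_rot: [-0.475, -3.105, -0.0]
contact_force: [-0.1, -0.4, 0.6]
finger_gap: 0.0003
grip_force: 0.0
```

In the tool's units: -0.024 m / 0.6 = -0.04, -0.02 m / 0.6 = -0.0333.

>>> play_rows([
  [[-0.0067,0,0,0,0,0,1],[-0.0133,0,0,0,0,0,1],[-0.02,0,0,0,0,0,1],[-0.0267,0,0,0,0,0,1],[-0.0333,0,0,0,0,0,1],[-0.04,0,0,0,0,0,1]],
])

```text
time: 3.93
ee_pos: [0.5791, -0.0813, 0.0728]
ee_rot: [-0.475, -3.105, -0.001]
contact_force: [-5.3, 2.8, 4.3]
finger_gap: 0.0004
grip_force: 2.4
```

In the tool's units: -0.012 m / 0.6 = -0.02, -0.009 m / 0.6 = -0.015.

>>> play_rows([
  [[-0.005,0,0,0,0,0,1],[-0.01,0,0,0,0,0,1],[-0.015,0,0,0,0,0,1],[-0.02,0,0,0,0,0,1]],
])

```text
time: 4.27
ee_pos: [0.5907, -0.0849, 0.0726]
ee_rot: [-0.475, -3.105, -0.0]
contact_force: [-4.3, 3.1, 3.6]
finger_gap: 0.0006
grip_force: 2.3
```

In the tool's units: -0.006 m / 0.6 = -0.01, -0.004 m / 0.6 = -0.0067.

>>> play_rows([
  [[-0.0033,0,0,0,0,0,1],[-0.0067,0,0,0,0,0,1],[-0.01,0,0,0,0,0,1]],
])

```text
time: 4.52
ee_pos: [0.5938, -0.0859, 0.0723]
ee_rot: [-0.474, -3.099, -0.002]
contact_force: [-13.8, 4.1, 13.5]
finger_gap: 0.0004
grip_force: 7.7
```

In the tool's units: -0.004 m / 0.6 = -0.0067, -0.002 m / 0.6 = -0.0033.

>>> play_rows([
  [[-0.0033,0,0,0,0,0,1],[-0.005,0,0,0,0,0,1],[-0.0067,0,0,0,0,0,1]],
])

```text
time: 4.77
ee_pos: [0.5938, -0.086, 0.0722]
ee_rot: [-0.472, -3.091, -0.004]
contact_force: [-22.8, 7.2, 21.0]
finger_gap: 0.0004
grip_force: 12.1
```

In the tool's units: -0.1 m / 0.6 = -0.1667, -0.09 m / 0.6 = -0.15.

>>> play_rows([
  [[0.0167,0,0,0,0,0,1],[0.03,0,0,0,0,0,1],[0.0333,0,-0.05,0,0,0,1],[0.05,0,-0.1,0,0,0,1],[0.0667,0,-0.15,0,0,0,1],[0.0833,0,-0.1667,0,0,0,1],[0.0833,0,-0.1667,0,0,0,1]],
])

```text
time: 5.35
ee_pos: [0.5538, -0.0734, 0.1757]
ee_rot: [0.475, 3.098, 0.002]
contact_force: [0.1, 0.4, -0.6]
finger_gap: 0.0004
grip_force: 0.0
```

```bash
python3 - <<'E'
from station import robot
from h import *
s=robot.state();print(s["joint_pos"].round(3),s["ee_pos"],s["ee_rot"],s["time"],s["contact_force"])
f=robot.grab_frame("scene");M=np.load("M2.npy")
a=cv2.resize(f["img"][120:250,120:300],None,fx=4,fy=4,interpolation=2)
cv2.imwrite("pics/p2.png",a[...,::-1])
print(((s["ee_pos"][:2]-M[:2])@np.array([[np.cos(M[2]),-np.sin(M[2])],[np.sin(M[2]),np.cos(M[2])]])))
E
```

```text
[-0.213  0.361  0.353  1.891 -0.156  0.908  1.482] [ 0.55378281 -0.07344121  0.17573632] [4.74722937e-01 3.09817728e+00 1.54190114e-03] 5.35 [ 0.0835096   0.35509398 -0.56218006]
[-0.0434569   0.00216035]
```

View pics/p2.png

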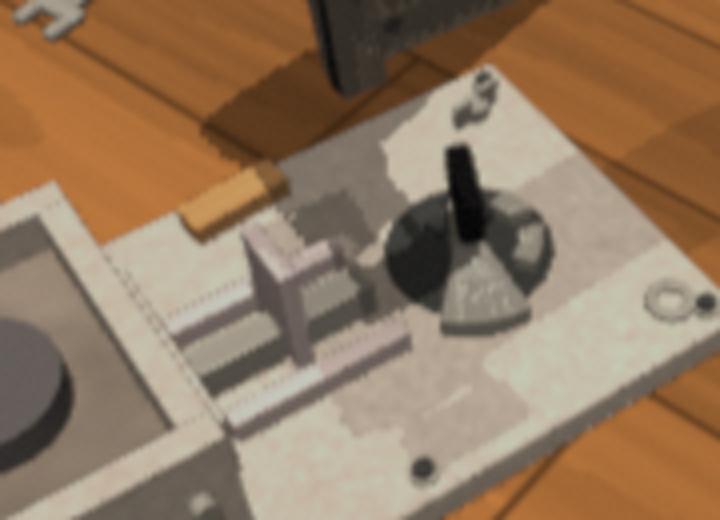

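The bar is home: the pressure plate is hidden behind the box wall, and the tab is at about (270,280). The lobe is still parked at (485,290). Next I go above the knob and turn the tool square to the wing.

In the tool's units: 0.0515 m / 0.6 = 0.0858, -0.0022 m / 0.6 = -0.0037, 0.96 rad / 2 = 0.48.

>>> play_rows([
  [[0.0217,0,0,0,0,0.06,0.26],[0.0433,-0.0017,0,0,0,0.12,0.26],[0.065,-0.0033,0,0,0,0.18,0.26],[0.0858,-0.0037,0,0,0,0.24,0.26],[0.0858,-0.0037,0,0,0,0.3,0.26],[0.0858,-0.0037,0,0,0,0.36,0.26],[0.0858,-0.0037,0,0,0,0.42,0.26],[0.0858,-0.0037,0,0,0,0.48,0.26]],
], force=5)

```text
time: 6.07
ee_pos: [0.5027, -0.0603, 0.1713]
ee_rot: [1.863, 2.529, -0.002]
contact_force: [0.5, -0.8, -0.5]
finger_gap: 0.0341
grip_force: 0.0
```

In the tool's units: 0.96 rad / 2 = 0.48.

>>> play_rows([
  [[0,0,0,0,0,0.06,0.26],[0,0,0,0,0,0.12,0.26],[0,0,0,0,0,0.18,0.26],[0,0,0,0,0,0.24,0.26],[0,0,0,0,0,0.3,0.26],[0,0,0,0,0,0.36,0.26],[0,0,0,0,0,0.42,0.26],[0,0,0,0,0,0.48,0.26]],
])

```text
time: 6.73
ee_pos: [0.5028, -0.0604, 0.1713]
ee_rot: [2.819, 1.382, -0.002]
contact_force: [-0.3, -0.3, 0.8]
finger_gap: 0.0338
grip_force: 0.0
```

In the tool's units: 0.07 m / 0.6 = 0.1167, 0.06 m / 0.6 = 0.1, 0.07 rad / 2 = 0.035.

>>> play_rows([
  [[0,0,0.0333,0,0,0.035,0.26],[0,0,0.0667,0,0,0.035,0.26],[0,0,0.1,0,0,0.035,0.26],[0,0,0.1167,0,0,0.035,0.26],[0,0,0.1167,0,0,0.035,0.26],[0,0,0.1167,0,0,0.035,0.26]],
])

```text
time: 7.23
ee_pos: [0.5024, -0.0605, 0.102]
ee_rot: [2.863, 1.291, -0.003]
contact_force: [-0.7, 0.7, 0.7]
finger_gap: 0.034
grip_force: 0.0
```

```bash
python3 - <<'E'
from station import robot
from h import *
from scipy.spatial.transform import Rotation as Ro
s=robot.state();A=Ro.from_rotvec(s["ee_rot"]).as_matrix()
print(s["joint_pos"].round(3),s["ee_pos"],s["time"],s["finger_gap"],"x az",np.degrees(np.arctan2(A[1,0],A[0,0])),A[:,2].round(4))
d=np.array([.504,-.0601])-s["ee_pos"][:2];print("shift tool",d@A[:2,:2])
a=[]
for n,c in(("scene",(150,230,190,290)),("top",(160,250,270,380))):
    f=robot.grab_frame(n);r0,r1,c0,c1=c;a.append(cv2.resize(f["img"][130:230,185:285] if n=="scene" else f["img"][160:260,270:370],(400,400),interpolation=2))
cv2.imwrite("pics/p3.png",np.hstack(a)[...,::-1])
E
```

```text
[-0.505  0.449  0.691  2.076 -0.413  0.755 -0.279] [ 0.5023836  -0.06047724  0.10196466] 7.2333 0.033952121830253555 x az 48.53718076299559 [-0.0012 -0.0014 -1.    ]
shift tool [0.00135297 0.00096152]
```

View pics/p3.png

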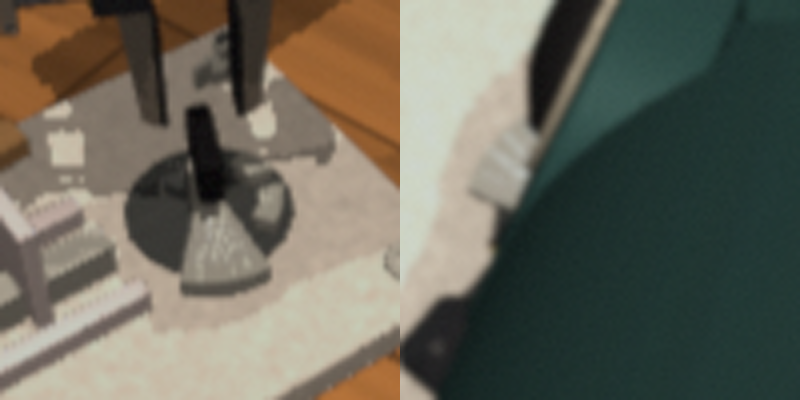

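The fingers straddle the wing in the scene view: inner edges at about 165 and 232, with the wing at about 198. I'll descend and close gently.

In the tool's units: 0.047 m / 0.6 = 0.0783, 0.042 m / 0.6 = 0.07.

>>> play_rows([
  [[0.0017,0,0.025,0,0,0,0.26],[0.0017,0.0017,0.05,0,0,0,0.26],[0.0017,0.0017,0.07,0,0,0,0.26],[0.0017,0.0017,0.0783,0,0,0,0.26],[0.0017,0.0017,0.0783,0,0,0,0.26]],
])

```text
time: 7.75
ee_pos: [0.5035, -0.0597, 0.0551]
ee_rot: [-2.863, -1.292, 0.002]
contact_force: [-0.3, 0.5, 0.3]
finger_gap: 0.0342
grip_force: 0.0
```

>>> play_rows([
  [[0,0,0,0,0,0,0.5],[0,0,0,0,0,0,0.6],[0,0,0,0,0,0,0.7],[0,0,0,0,0,0,0.8],[0,0,0,0,0,0,0.8],[0,0,0,0,0,0,0.8]],
], force=5)

```text
time: 8.25
ee_pos: [0.5033, -0.0588, 0.056]
ee_rot: [-2.861, -1.292, 0.0]
contact_force: [-5.2, 2.6, 6.8]
finger_gap: 0.0192
grip_force: 5.0
```

>>> play_rows([
  [[0,0,0,0,0,0,0.9],[0,0,0,0,0,0,0.9],[0,0,0,0,0,0,0.9]],
], force=5)

```text
time: 8.5
ee_pos: [0.5033, -0.0589, 0.056]
ee_rot: [-2.862, -1.292, 0.0]
contact_force: [-4.8, 2.5, 6.4]
finger_gap: 0.0191
grip_force: 5.0
```

```bash
python3 - <<'E'
from station import robot
from h import *
s=robot.state();print({k:np.round(v,3) for k,v in s.items()})
f=robot.grab_frame("scene")
cv2.imwrite("pics/p4.png",cv2.resize(f["img"][140:220,195:285],None,fx=7,fy=7,interpolation=2)[...,::-1])
E
```

```text
{'time': np.float64(8.5), 'joint_pos': array([-0.448,  0.528,  0.623,  2.093, -0.496,  0.669, -0.212]), 'qd': array([-0.001,  0.001, -0.001,  0.   , -0.001, -0.   ,  0.001]), 'joint_torque': array([ 1.2440e+00, -3.8551e+01,  8.1370e+00, -1.6409e+01,  8.7000e-02,
       -1.6600e+00,  5.0000e-03]), 'ee_pos': array([ 0.503, -0.059,  0.056]), 'ee_rot': array([-2.862, -1.292,  0.   ]), 'contact_force': array([-4.803,  2.452,  6.353]), 'torque': array([ 0.681,  1.098, -0.036]), 'grip_force': np.float64(5.008), 'finger_gap': np.float64(0.019)}
```

View pics/p4.png

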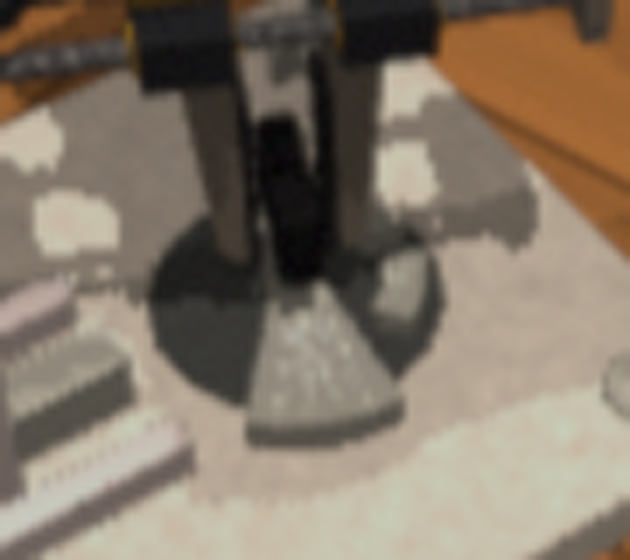

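The fingers stand either side of the wing (tips at about (235,260) and (345,245)), but the gap of 19 mm is over the wing's 14 mm. They also feel an upward force, so the tips are probably on a collar below the wing. I'll open, rise and close again.

In the tool's units: -0.006 m / 0.6 = -0.01, -0.004 m / 0.6 = -0.0067.

>>> play_rows([
  [[0,0,0,0,0,0,0.4],[0,0,0,0,0,0,0.3],[0,0,-0.0067,0,0,0,0.3],[0,0,-0.01,0,0,0,0.3],[0,0,-0.01,0,0,0,0.3]],
], force=5)

```text
time: 8.97
ee_pos: [0.5046, -0.06, 0.0622]
ee_rot: [2.863, 1.291, 0.002]
contact_force: [-0.2, 0.4, 0.2]
finger_gap: 0.0321
grip_force: 0.0
```

>>> play_rows([
  [[0,0,0,0,0,0,0.5],[0,0,0,0,0,0,0.7],[0,0,0,0,0,0,0.9],[0,0,0,0,0,0,0.9],[0,0,0,0,0,0,0.9],[0,0,0,0,0,0,0.9]],
])

```text
time: 9.47
ee_pos: [0.5031, -0.059, 0.0615]
ee_rot: [-2.862, -1.292, 0.002]
contact_force: [-3.2, 3.4, 5.8]
finger_gap: 0.0146
grip_force: 5.0
```

In the tool's units: -0.002 m / 0.6 = -0.0033, -0.001 m / 0.6 = -0.0017.

>>> play_rows([
  [[0,-0.0017,0,0,0,0,0.9],[0,-0.0033,0,0,0,0,0.9],[0,-0.0033,0,0,0,0,0.9],[0,-0.0033,0,0,0,0,0.9]],
], force=30)

```text
time: 9.8
ee_pos: [0.5028, -0.0588, 0.0616]
ee_rot: [2.863, 1.291, 0.001]
contact_force: [0.1, -0.6, -0.7]
finger_gap: 0.0135
grip_force: 30.0
```

In the tool's units: -0.012 m / 0.6 = -0.02, -0.009 m / 0.6 = -0.015.

>>> play_rows([
  [[0,0,-0.005,0,0,0,0.9],[0,0,-0.01,0,0,0,0.9],[0,0,-0.015,0,0,0,0.9],[0,0,-0.02,0,0,0,0.9],[0,0,-0.02,0,0,0,0.9],[0,0,-0.02,0,0,0,0.9]],
])

```text
time: 10.3
ee_pos: [0.5027, -0.0588, 0.0737]
ee_rot: [2.863, 1.291, 0.001]
contact_force: [4.2, -1.9, -10.9]
finger_gap: 0.0137
grip_force: 30.0
```

In the tool's units: 0.6 rad / 2 = 0.3.

>>> play_rows([
  [[0,0,0,0,0,0.04,0.9],[0,0,0,0,0,0.085,0.9],[0,0,0,0,0,0.13,0.9],[0,0,0,0,0,0.175,0.9],[0,0,0,0,0,0.22,0.9],[0,0,0,0,0,0.26,0.9],[0,0,0,0,0,0.3,0.9],[0,0,0,0,0,0.3,0.9]],
])

```text
time: 10.97
ee_pos: [0.5028, -0.0589, 0.0735]
ee_rot: [3.117, 0.382, 0.001]
contact_force: [3.3, -3.5, -10.4]
finger_gap: 0.0139
grip_force: 30.0
```

In the tool's units: 0.44 rad / 2 = 0.22.

>>> play_rows([
  [[0,0,0,0,0,0.045,0.9],[0,0,0,0,0,0.09,0.9],[0,0,0,0,0,0.135,0.9],[0,0,0,0,0,0.18,0.9],[0,0,0,0,0,0.22,0.9],[0,0,0,0,0,0.22,0.9]],
])

```text
time: 11.47
ee_pos: [0.5028, -0.0591, 0.0735]
ee_rot: [3.125, -0.307, 0.002]
contact_force: [4.0, -2.4, -11.5]
finger_gap: 0.0138
grip_force: 30.0
```

In the tool's units: 0.005 m / 0.6 = 0.0083, 0.002 m / 0.6 = 0.0033.

>>> play_rows([
  [[0,0,0.0033,0,0,0,0.9],[0,0,0.0067,0,0,0,0.9],[0,0,0.0083,0,0,0,0.9],[0,0,0.0083,0,0,0,0.9]],
])

```text
time: 11.8
ee_pos: [0.5035, -0.0593, 0.0701]
ee_rot: [-3.126, 0.303, -0.003]
contact_force: [1.2, -2.2, 7.2]
finger_gap: 0.0133
grip_force: 30.0
```

```bash
cat > q.py <<'E'
from station import robot
import numpy as np
from scipy.spatial.transform import Rotation as Ro
s=robot.state();A=Ro.from_rotvec(s["ee_rot"]).as_matrix()
az=np.degrees(np.arctan2(A[1,0],A[0,0]));print(s["time"],s["ee_pos"].round(4),"turn",np.radians(48.53-az).round(3),"j7",s["joint_pos"][6].round(2),"F",s["contact_force"].round(1),"T",s["torque"].round(2),A[:,2].round(4))
E
python3 q.py
```

```text
11.8 [ 0.5035 -0.0593  0.0701] turn 1.04 j7 -1.07 F [ 1.2 -2.2  7.2] T [-0.6   0.24 -0.  ] [ 2.e-03  3.e-04 -1.e+00]
```

Z rose by exactly 8.5 mm, so the key is resting on the ring top. I'll ease the pressure slightly and turn towards the notch.

In the tool's units: -0.0007 m / 0.6 = -0.0012, 0.18 rad / 2 = 0.09.

>>> play_rows([
  [[0,0,-0.0012,0,0,0,0.9],[0,0,-0.0012,0,0,0.015,0.9],[0,0,-0.0012,0,0,0.035,0.9],[0,0,-0.0012,0,0,0.055,0.9],[0,0,-0.0012,0,0,0.075,0.9],[0,0,-0.0012,0,0,0.09,0.9],[0,0,-0.0012,0,0,0.09,0.9]],
])

```text
time: 12.38
ee_pos: [0.5033, -0.0593, 0.07]
ee_rot: [3.086, -0.585, 0.003]
contact_force: [3.2, -5.1, 2.3]
finger_gap: 0.0137
grip_force: 30.0
```

```bash
python3 q.py
```

```text
12.3833 [ 0.5033 -0.0593  0.07  ] turn 1.222 j7 -1.22 F [ 3.2 -5.1  2.3] T [-1.1  -0.25  0.11] [ 0.0019 -0.0013 -1.    ]
```

In the tool's units: 0.02 rad / 2 = 0.01.

>>> play_rows([
  [[0,0,0,0,0,0.01,0.9],[0,0,0,0,0,0.015,0.9],[0,0,0,0,0,0.02,0.9],[0,0,0,0,0,0.025,0.9],[0,0,0,0,0,0.025,0.9]],
])

```text
time: 12.8
ee_pos: [0.5029, -0.0592, 0.0692]
ee_rot: [3.07, -0.662, 0.003]
contact_force: [5.0, -5.9, -8.5]
finger_gap: 0.0138
grip_force: 30.0
```

In the tool's units: 0.03 rad / 2 = 0.015.

>>> play_rows([
  [[0,0,0,0,0,0.005,0.9],[0,0,0,0,0,0.01,0.9],[0,0,0,0,0,0.015,0.9],[0,0,0,0,0,0.015,0.9]],
])

```text
time: 13.13
ee_pos: [0.5028, -0.0592, 0.0689]
ee_rot: [3.059, -0.707, 0.003]
contact_force: [4.5, -5.3, -9.6]
finger_gap: 0.0139
grip_force: 30.0
```

The force flipped to −9 N at about 1.27, so the key is over the notch, now at about 1.30. I'll lower gently.

In the tool's units: 0.004 m / 0.6 = 0.0067, 0.003 m / 0.6 = 0.005.

>>> play_rows([
  [[0,0,0.0017,0,0,0,0.9],[0,0,0.0033,0,0,0,0.9],[0,0,0.005,0,0,0,0.9],[0,0,0.0067,0,0,0,0.9],[0,0,0.0067,0,0,0,0.9]],
])

```text
time: 13.55
ee_pos: [0.5028, -0.0592, 0.0649]
ee_rot: [3.059, -0.707, 0.003]
contact_force: [4.4, -4.8, -8.1]
finger_gap: 0.0139
grip_force: 30.0
```

```bash
python3 q.py
```

```text
13.55 [ 0.5028 -0.0592  0.0649] turn 1.301 j7 -1.27 F [ 4.4 -4.8 -8.1] T [-1.31 -1.15  0.03] [ 0.0014 -0.0022 -1.    ]
```

In the tool's units: 0.0035 m / 0.6 = 0.0058, 0.003 m / 0.6 = 0.005.

>>> play_rows([
  [[0,0,0.0017,0,0,0,0.9],[0,0,0.0033,0,0,0,0.9],[0,0,0.005,0,0,0,0.9],[0,0,0.0058,0,0,0,0.9],[0,0,0.0058,0,0,0,0.9]],
])

```text
time: 13.97
ee_pos: [0.5029, -0.0592, 0.0616]
ee_rot: [3.059, -0.707, 0.003]
contact_force: [4.5, -4.2, -6.6]
finger_gap: 0.0137
grip_force: 30.0
```

```bash
python3 q.py
```

```text
13.9667 [ 0.5029 -0.0592  0.0616] turn 1.301 j7 -1.27 F [ 4.5 -4.2 -6.6] T [-1.31 -1.01  0.06] [ 0.0013 -0.0019 -1.    ]
```

At full depth (z back to 0.0616). Opening and lifting off.

>>> play_rows([
  [[0,0,0,0,0,0,0.6],[0,0,0,0,0,0,0.4],[0,0,0,0,0,0,0.3],[0,0,0,0,0,0,0.3]],
])

```text
time: 14.3
ee_pos: [0.5019, -0.0576, 0.0617]
ee_rot: [-3.061, 0.704, 0.002]
contact_force: [0.1, -0.6, 0.5]
finger_gap: 0.0321
grip_force: 0.0
```

In the tool's units: -0.18 m / 0.6 = -0.3, -0.16 m / 0.6 = -0.2667.

>>> play_rows([
  [[0,0,-0.0333,0,0,0,0.3],[0,0,-0.0833,0,0,0,0.3],[0,0,-0.1333,0,0,0,0.3],[0,0,-0.1833,0,0,0,0.3],[0,0,-0.2333,0,0,0,0.3],[0.0667,0,-0.2667,0,0,0,0.3],[0.1,0,-0.3,0,0,0,0.3],[0.1,0,-0.3,0,0,0,0.3]],
])

```text
time: 14.97
ee_pos: [0.5612, -0.0858, 0.246]
ee_rot: [3.062, -0.702, 0.013]
contact_force: [-0.2, 1.2, -0.4]
finger_gap: 0.0323
grip_force: 0.0
```

```bash
python3 q.py; python3 - <<'E'
from station import robot
from h import *
f=robot.grab_frame("scene")
cv2.imwrite("pics/p5.png",cv2.resize(f["img"][120:250,120:310],None,fx=4,fy=4,interpolation=2)[...,::-1])
E
```

```text
14.9667 [ 0.5612 -0.0858  0.246 ] turn 1.298 j7 -1.44 F [-0.2  1.2 -0.4] T [0.01 0.1  0.04] [ 0.0083 -0.0022 -1.    ]
```

View pics/p5.png

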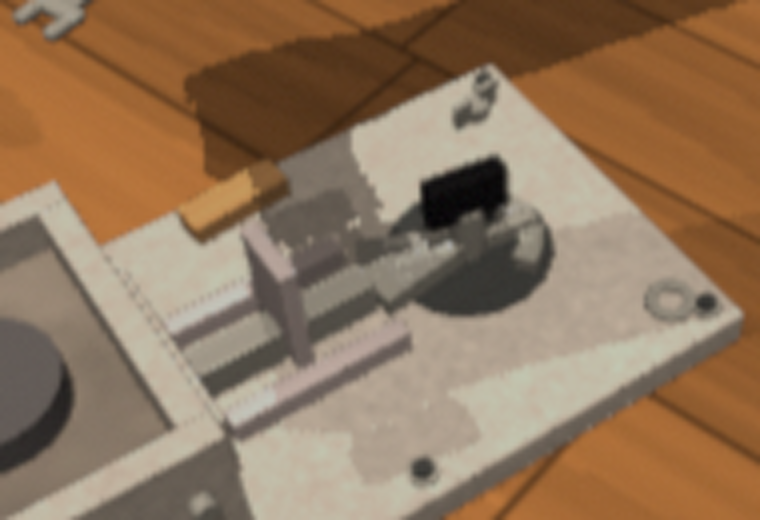

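The lobe points at the bar's tail, around (400,270). The wing (465,190) is turned, and the washer, wing nut and wedge are untouched. A quick height check of the wing, then hand in.

```bash
python3 - <<'E'
from station import robot
from h import *
f=robot.grab_frame("scene")
v,u=np.nonzero((f["img"].max(2)<45)); k=(u>215)&(u<255)&(v>152)&(v<182)
hull=cv2.convexHull(np.c_[u[k],v[k]].astype(np.int32));print("obs bbox",u[k].min(),u[k].max(),v[k].min(),v[k].max(),"cent",u[k].mean(),v[k].mean())
a=np.radians(48.55)-1.30;w=np.array([np.cos(a),np.sin(a)]);n=np.array([-w[1],w[0]])
for h in(0,.0085):
    P=np.array([[*(np.array([.5028,-.0590])+i*.023*w+j*.007*n),z+h] for i in(-1,1) for j in(-1,1) for z in(.054,.084)])
    q=proj(f,P);m=np.zeros((384,512),np.uint8);cv2.fillConvexPoly(m,cv2.convexHull(q.round().astype(np.int32)),1);vv,uu=np.nonzero(m);print(h,q.min(0).round(1),q.max(0).round(1),uu.mean(),vv.mean())
E
```

```text
obs bbox 225 245 160 177 cent 235.3744855967078 168.37860082304528
0 [223.8 157.3] [247.5 179. ] 236.09762532981532 168.16094986807389
0.0085 [223.5 154.4] [247.4 176.2] 235.53141361256544 165.08376963350784
```

The measured wing centre is row 168.4. A dropped knob predicts 168.2 and a knob sitting on the ring predicts 165.1, so it is fully dropped.

```bash
python3 -c "
from station import robot
print(robot.hand_in())"
```

```text
the job is handed in; nothing more can be done
None
```

The mould is closed and handed in at about 15 s: the bar is home against its stop, and the knob is turned about 1.30 rad and fully dropped into the locking notch with the lobe behind the bar. The gripper has let go, and the washer, wing nut and wedge were left alone.

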